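# Press the matching splined key home and hold the brake released

## Task

One of the two drive units stands on the steel mounting plate: release its brake with the key that fits it, the four-armed key for a cross-shaped socket or the two-armed key for a single straight slot. Lift that key from the rack, set it upright on the socket, turn it until the splines mesh and push it fully home against the spring, collar down on the turret. Finish while still gripping the key and pressing it home; leave the other key in the rack and don't push the things lying around.

Things in the scene. Friction and masses are not known exactly. Their poses are not given: they have to be found in the camera images.
- mount_plate: Steel mounting plate, 170 x 170 x 6 mm, bolt head at each corner, fixed to the bench. Origin: centre of its underside. One of the two drives stands in its centre; the other drive stands on the bare bench beside it.
- cross_drive: Cross drive: round grey housing 96 mm across, 50 mm high, 116 mm foot flange 12 mm high, fixed; the turret with the cross-shaped socket stands in its top. Origin: centre of its underside.
- bar_drive: Bar drive: round grey housing 96 mm across, 50 mm high, 116 mm foot flange 12 mm high, fixed; the turret with the straight-slot socket stands in its top. Origin: centre of its underside.
- cross_socket (a point): Centre of the top face (z = 0.072) of the cross drive's aluminium turret, 64 mm across. Recess: cross of two slots, each 32.5 x 10.5 mm, along this point's x and y; meshes every quarter turn. The turret turns only stiffly (0.3 N m). When a key is fully home its collar rests on this face and its origin is here. The plunger lies 20 mm below the face.
- bar_socket (a point): Centre of the top face (z = 0.072) of the bar drive's aluminium turret, 64 mm across. Recess: one straight slot, 32.5 mm along this point's x, 10.5 mm along y; meshes every half turn. The turret turns only stiffly (0.3 N m). When a key is fully home its collar rests on this face and its origin is here. The plunger lies 20 mm below the face.
- cross_plunger (a joint): Spring plunger in the cross socket: 0 = up, grows in m as a key pushes it down; 0.010 with the key fully home, stop at 0.0125. Spring about 5 N at first touch, 12 N at home; it lifts a released key about 10 mm.
- bar_plunger (a joint): Spring plunger in the bar socket: 0 = up, grows in m as a key pushes it down; 0.010 with the key fully home, stop at 0.0125. Spring about 5 N at first touch, 12 N at home; it lifts a released key about 10 mm.
- cross_key: Key, 0.2 kg, with four arms in a cross and, in line below, two crossed blades 30 x 8 mm along its x and y. Black square grip head on top, round collar 48 mm wide (z = 0 to 6 mm) under the arms. Splined end z = 0 to -30 mm, last 4 mm slimmer. Origin: axis, collar underside. Stands in the rack, origin 40 mm above the bench, any yaw.
- cross_grip (a point): Grip point of the cross key, on its axis 37 mm above its origin: a square head 24 x 24 mm, faces square to the key's x and y, from z = 14 to 55 mm above the key's origin. Arms (12 mm wide, out to 37 mm from the axis) lie right below it, z = 6 to 14 mm.
- bar_key: Key, 0.2 kg, with two arms in a bar along its x and, in line below, one flat blade 30 mm along x, 8 mm along y. Black square grip head on top, round collar 48 mm wide (z = 0 to 6 mm) under the arms. Splined end z = 0 to -30 mm, last 4 mm slimmer. Origin: axis, collar underside. Stands in the rack, origin 40 mm above the bench, any yaw.
- bar_grip (a point): Grip point of the bar key, on its axis 37 mm above its origin: a square head 24 x 24 mm, faces square to the key's x and y, from z = 14 to 55 mm above the key's origin. Arms (12 mm wide, out to 37 mm from the axis) lie right below it, z = 6 to 14 mm.
- rack: Wooden block 85 x 210 x 40 mm (x, y, z), fixed, with two 37 mm round holes at y = +-55 mm, in which the two keys stand. Which key is in which hole varies. Origin: centre of its underside.
- wax_tin: Bystander: round flat tin 72 mm across, 25 mm high. Origin: centre of its underside.
- offcut: Bystander: maple offcut 40 x 90 x 22 mm. Origin: centre of its underside.
- hammer: Bystander: small brass hammer, 175 mm long (along its y), 25 mm high, lying. Origin: centre of its underside.
- square: Bystander: try square 136 x 110 x 25 mm, lying. Origin: centre of its underside.

How it is judged:
On the way:
1. the key that fits the drive on the plate is lifted clear of the rack, in the gripper (((horizontal distance between cross_socket and mount_plate below 0.03 m and height (world z) of cross_key above 0.085 m and contact force between the fingers and cross_key above 3 N) or (horizontal distance between bar_socket and mount_plate below 0.03 m and height (world z) of bar_key above 0.085 m and contact force between the fingers and bar_key above 3 N))), for 0.2 s.
At the end, for the whole second after the job is handed in: The matching key stands in the socket of the drive on the plate: on the axis within 3 mm, splines lined up within 0.15 rad, upright within 0.08 rad, collar within 1.8 mm of the turret's top face, plunger down more than 8 mm, at rest, the fingers still holding or pressing it (more than 3 N) (((horizontal distance between cross_socket and mount_plate below 0.03 m and horizontal distance between cross_key and cross_socket below 0.003 m and z of cross_key in the frame of cross_socket below 0.0018 m and value of joint cross_plunger above 0.008 m and (angle between the x axis of cross_key and the x axis of cross_socket, either way round below 0.15 rad or angle between the x axis of cross_key and the y axis of cross_socket, either way round below 0.15 rad) and angle between cross_key's own z axis and vertical below 0.08 rad and linear speed of cross_key below 0.02 m/s and contact force between the fingers and cross_key above 3 N) or (horizontal distance between bar_socket and mount_plate below 0.03 m and horizontal distance between bar_key and bar_socket below 0.003 m and z of bar_key in the frame of bar_socket below 0.0018 m and value of joint bar_plunger above 0.008 m and angle between the x axis of bar_key and the x axis of bar_socket, either way round below 0.15 rad and angle between bar_key's own z axis and vertical below 0.08 rad and linear speed of bar_key below 0.02 m/s and contact force between the fingers and bar_key above 3 N))); the arm keeps its last pose, push and grip.
It fails at once if the key that does not fit is taken or knocked out of place (more than 20 mm) ((horizontal distance between cross_socket and mount_plate below 0.03 m and distance of bar_key from where it was at the start of the episode above 0.02 m) or (horizontal distance between bar_socket and mount_plate below 0.03 m and distance of cross_key from where it was at the start of the episode above 0.02 m)).
It fails at once if a bystander is pushed more than 30 mm (distance of any of wax_tin, offcut, hammer, square from where it was at the start of the episode above 0.03 m).
It also fails if it takes over 48 s, if anything falls off the work surface, if the arm or the gripper's body presses on something with over 40 N, if the wrist force passes 120 N, or if a joint passes its speed limit or range.

## Robot

A 6-joint arm with a two-finger parallel gripper is mounted at the origin on a cart in front of the work surface, level with it; the furniture and walls round the work are solid. World frame = base frame: x ahead of the robot, y to its left, z up, the work surface at z = 0. Lengths are in m, angles in rad, forces in N, time in s.
With the tool pointing down it reaches from about 0.25 to 0.8 m from the base axis. Payload 3.9 kg.
Tool frame: the origin (TCP) lies on the centre line of the jaws, within the pads' length; the fingertips stand 11 mm ahead of it and the grasp point (between the pads) lies 8 mm behind it; z points along the fingers, y is the line along which they close (so a half turn about z gives the same grasp; the last joint's range is limited). The gripper opens to 85 mm and grips with 20 to 120 N. Pads are 22 mm wide; open, the fingers measure 114 mm over their backs; the gripper's body (76 mm by 85 mm) begins 54 mm behind the grasp point. The pads swing forward as they close: fully open they stand 13 mm farther back than shut.
Start: joints at [1.271, 0.26, -0.138, 1.173, 0, 1.571], TCP at [0.155, 0.502, 0.242] pointing down, gripper open.
Joint ranges: [-2.78, 2.78], [-0.83, 1.72], [-1.28, 1.37], [-1.9, 2.12], [-1.57, 1.48], [-3.14, 3.14]. Speed limits (rad/s): [2.57, 2.57, 3.14, 3.14, 3.14, 3.14].

## Interface

Orientations are given as a unit quaternion [x, y, z, w].
In Python, from plant import env gives the robot as it stands.
- The arm moves only by the shell command python3 shift.py FILE, which reads ROWS from the file FILE. ROWS is a JSON list of rows, 1 to 12 of them, each written [opening, [dx, dy, dz], turn]: the finger opening in m, then dx, dy, dz in normalised numbers (1 is 1 m), then a turn about the tool's z in a scale on which 1.0 is pi rad; each row shifts and turns the commanded pose from where the row before left it, along the tool's axes as they then stand; what a row does not reach is not made up. A row lasts 1/12 s, in which the tool goes at most 0.0417 m and 0.125 rad, less where a joint would pass 70% of its speed; a pose out of reach is approached as far as the arm can. The fingers move at their own pace and stop on an object; the grip force is fixed at half the most. Time passes only in rows, so rows that do not move let the fingers close. It prints the time, the measured TCP pose, the force, the opening and the grip force at its end. No shift or turn number may pass 1 either way. Input that does not fit is refused with a message, and nothing moves.
- env.read_state(): the state, without advancing time (a new reading comes with each control period).
- env.snapshot(name): name is "side" or "top"; returns the picture (420x560x3 uint8, blue, green, red); there is no depth.
- env.camera_params(name): a dict with "K" (3x3 intrinsics, pixels), "rvec" (rotation vector, rad) and "tvec" (3), from world to camera coordinates, as OpenCV has them. Camera axes: x right, y down, z forward; pixel columns grow to the right and rows downward; lengths in m; the calibration is good to about 2 mm. A picture is of the moment at which its call begins. camera_params takes no time and is no camera call.
- env.finish_job(): hands the job in; it is judged then, once.
The state is a dict: "time": time; "joint_pos": joint angles; "qd": joint speeds; "joint_torque": joint torques, N m; "tool_pos": TCP position; "orientation": TCP orientation; "force": force on the tool from outside, world axes, zero at the start; "wrist_torque": the same for the moment, N m; "gripper_width": finger opening in m; "gripper_force": force on a finger pad.
Only numpy, scipy, OpenCV 4.12 (cv2) and the standard library are available. Lean on these libraries where they do the work, as an engineer would, in place of code of your own. Each camera call takes 0.05 s, during which the arm holds its last target. There are 200 camera calls.

## Working session

There is one attempt and no reset: what is moved stays moved. The work goes in short steps, Python scripts to look and compute and a shell command to move; the robot and the scene stay as the last step left them, time stands still between calls to the robot, and variables do not carry over. Pictures are saved under pics/ and viewed, at most 10 in all, crops included, and the job is handed in when it is done.

```bash
ls; mkdir -p pics
python3 - <<'E'
from plant import env
import cv2
for n in("top","side"):
    cv2.imwrite(f"pics/{n}0.png",env.snapshot(n)); p=env.camera_params(n); print(n,p)
print(env.read_state())
E
```

```text
pics
plant.py
shift.py
top {'K': array([[386.77417962,   0.        , 282.58542219],
       [  0.        , 386.77417962, 206.91214698],
       [  0.        ,   0.        ,   1.        ]]), 'rvec': array([ 2.13092112, -2.15241314,  0.19681796]), 'tvec': array([-0.02308787,  0.48826806,  0.99466012])}
side {'K': array([[418.00092374,   0.        , 277.13546691],
       [  0.        , 418.00092374, 213.93610294],
       [  0.        ,   0.        ,   1.        ]]), 'rvec': array([ 1.93338356, -0.58639654,  0.34077835]), 'tvec': array([-0.42796402,  0.18014079,  0.93232569])}
{'time': 0.1, 'joint_pos': array([ 1.27100443e+00,  2.60623674e-01, -1.39229122e-01,  1.17270793e+00,
       -9.03161241e-06,  1.57078620e+00]), 'qd': array([-9.21463777e-04, -3.34989235e-06,  4.73049392e-03,  2.93443027e-04,
       -2.52937739e-04,  5.99910570e-04]), 'joint_torque': array([-3.18122857e-04, -4.06507266e+01,  2.54527938e+01,  1.01210215e-02,
       -1.11362990e-04, -8.17017963e-06]), 'tool_pos': array([0.15487212, 0.50101929, 0.24154946]), 'orientation': array([ 1.49330177e-01,  9.88786994e-01, -8.72982703e-04, -1.27283024e-04]), 'force': array([0.12786702, 0.17003147, 0.52650235]), 'wrist_torque': array([-0.00630848, -0.03507587, -0.01940701]), 'gripper_force': 0.0, 'gripper_width': 0.08526740151097072}
```

View pics/top0.png

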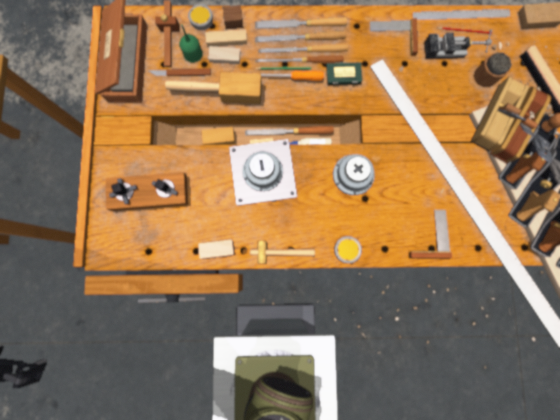

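View pics/side0.png

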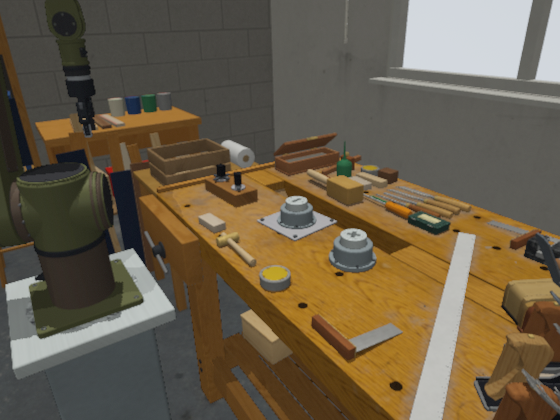

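The drive on the plate, at top (262,168), shows a single straight slot. The cross drive is at (354,173), and the keys stand in the rack at (123,190) and (165,187). I'll zoom in on both.

Run:
```python
import cv2,numpy as np
t=cv2.imread("pics/top0.png");s=cv2.imread("pics/side0.png")
a=cv2.resize(t[160:220,95:195],(800,480),interpolation=2)
cv2.imwrite("pics/c_top.png",a)
b=cv2.resize(t[135:210,225:305],(400,375),interpolation=2)
c=cv2.resize(s[155:235,200:310][:, :],(400,291),interpolation=2)
c=cv2.copyMakeBorder(c,0,84,0,0,0)
cv2.imwrite("pics/c_mix.png",np.hstack([b,c]))
```

```text
(no output)
```

View pics/c_top.png

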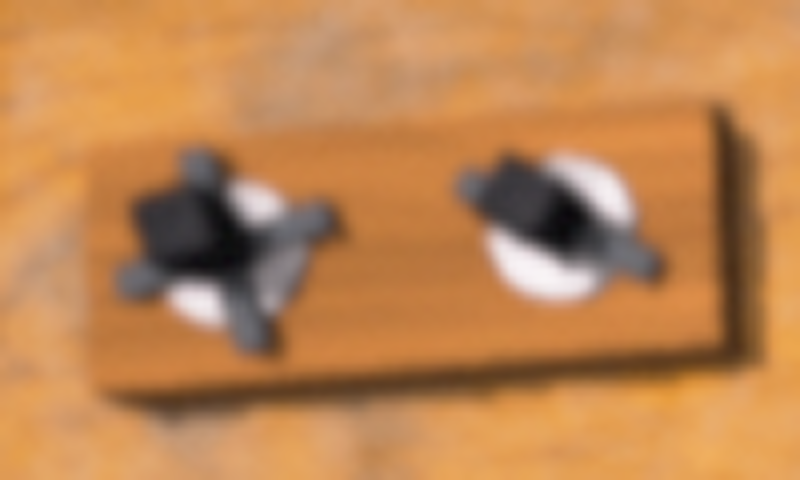

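View pics/c_mix.png

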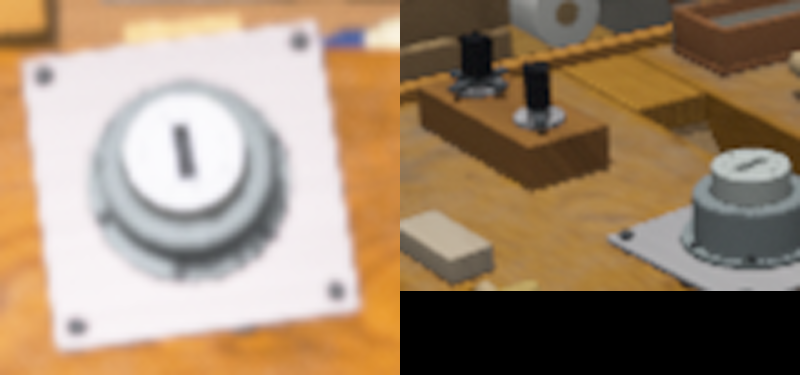

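The bar key is the right-hand one: its arm tips are at top px (153,183) and (176,193). The bar slot is in the turret at about (262,165). Next I'll measure with masks in both views.

```bash
cat > h.py <<'E'
import cv2,numpy as np
from plant import env
P={}
for n in("top","side"):
    c=env.camera_params(n);R=cv2.Rodrigues(c["rvec"])[0];P[n]=(c["K"],R,np.asarray(c["tvec"]).ravel())
def ray(n,uv):
    K,R,t=P[n];return -R.T@t,R.T@np.linalg.inv(K)@np.array([uv[0],uv[1],1.])
def onz(n,uv,z):
    o,d=ray(n,uv);return o+d*(z-o[2])/d[2]
def tri(a,b):
    M=[P[n][0]@np.c_[P[n][1],P[n][2]] for n in("top","side")]
    X=cv2.triangulatePoints(M[0],M[1],np.float64(a),np.float64(b));return (X[:3]/X[3]).ravel()
def proj(n,X):
    K,R,t=P[n];return cv2.projectPoints(np.float64([X]),cv2.Rodrigues(R)[0],t,K,None)[0].ravel()
def up(im,x0,x1,y0,y1,s=8): return cv2.resize(im[y0:y1,x0:x1],None,fx=s,fy=s,interpolation=cv2.INTER_CUBIC)
def full(p,x0,y0,s=8): return (np.array(p)+.5)/s-.5+np.array([x0,y0])
E
cat > m.py <<'E'
from h import *
T=cv2.imread("pics/top0.png");S=cv2.imread("pics/side0.png")
def big(mask,seed=None):
    n,l,st,c=cv2.connectedComponentsWithStats(mask.astype(np.uint8))
    k=1+np.argmax(st[1:,4]);return (l==k)
def ell(mask):
    c=max(cv2.findContours(mask.astype(np.uint8),0,1)[0],key=cv2.contourArea);h=cv2.convexHull(c);return cv2.fitEllipse(h)
def white(im,box,th):
    u=up(im,*box);g=u.min(2);return u,big(g>th)
# turret
res={}
for n,im,box in(("top",T,(246,280,148,182)),("side",S,(276,318,190,215))):
    for th in (200,215):
        u,m=white(im,box,th);e=ell(m);c=full(e[0],box[0],box[2]);print(n,"turret",th,c.round(2),np.round(np.array(e[1])/8,1),"z078",onz(n,c,.078).round(4))
    res[n]=c
    hull=np.zeros(m.shape,np.uint8);cv2.ellipse(hull,(e[0],(e[1][0]*.8,e[1][1]*.8),e[2]),1,-1)
    sl=big((hull>0)&(u.max(2)<140));r=cv2.minAreaRect(np.argwhere(sl)[:,::-1].astype(np.float32))
    q=cv2.boxPoints(r);q=q if np.linalg.norm(q[0]-q[1])>np.linalg.norm(q[1]-q[2]) else np.roll(q,1,0)
    a,b=(full(v,box[0],box[2]) for v in((q[0]+q[3])/2,(q[1]+q[2])/2))
    A,B=onz(n,a,.078),onz(n,b,.078);d=B-A;print(" slot c",full(r[0],box[0],box[2]).round(2),"ends",A[:2].round(4),B[:2].round(4),"L",np.linalg.norm(d).round(4),"yaw",np.arctan2(d[1],d[0])%np.pi, "mid",((A+B)/2).round(4))
    res[n+"s"]=full(r[0],box[0],box[2])
print("turret tri",tri(res["top"],res["side"]).round(4),"slot tri",tri(res["tops"],res["sides"]).round(4))
# key
for n,im,box in(("top",T,(148,184,176,200)),("side",S,(228,250,165,192))):
    u,m=white(im,box,150)
    m=(u.min(2)>150)
    e=ell(cv2.morphologyEx(m.astype(np.uint8),3,np.ones((25,25),np.uint8)));c=full(e[0],box[0],box[2]);print(n,"collar",c.round(2),np.round(np.array(e[1])/8,1),onz(n,c,.046).round(4));res[n]=c
    hsv=cv2.cvtColor(u,cv2.COLOR_BGR2HSV)
    k=big(u.max(2)<45);r=cv2.minAreaRect(np.argwhere(k)[:,::-1].astype(np.float32));print(" black",full(r[0],box[0],box[2]),np.array(r[1])/8,r[2],[full(v,box[0],box[2]).round(1).tolist() for v in cv2.boxPoints(r)])
    g=big((hsv[...,1]<110)&(u.max(2)<125)&(u.max(2)>0));r=cv2.minAreaRect(np.argwhere(g)[:,::-1].astype(np.float32));print(" dark",full(r[0],box[0],box[2]),np.array(r[1])/8,r[2],[full(v,box[0],box[2]).round(1).tolist() for v in cv2.boxPoints(r)])
print("collar tri",tri(res["top"],res["side"]).round(4))
A,B=onz("top",(153.1,183.4),.054),onz("top",(176.2,192.7),.054);print("arms",A,B,(A+B)/2,np.linalg.norm(A-B),np.arctan2(*(B-A)[1::-1]))
E
python3 m.py
```

```text
top turret 200 [261.13 164.32] [23.9 25. ] z078 [0.5958 0.0277 0.078 ]
top turret 215 [261.22 164.53] [23.1 23.9] z078 [0.5952 0.0275 0.078 ]
 slot c [261.29 164.67] ends [0.5829 0.0255] [0.6067 0.0291] L 0.0241 yaw 0.14924947107792838 mid [0.5948 0.0273 0.078 ]Traceback (most recent call last):
  File "m.py", line 14, in <module>
    u,m=white(im,box,th);e=ell(m);c=full(e[0],box[0],box[2]);print(n,"turret",th,c.round(2),np.round(np.array(e[1])/8,1),"z078",onz(n,c,.078).round(4))
        ~~~~~^^^^^^^^^^^
  File "m.py", line 9, in white
    u=up(im,*box);g=u.min(2);return u,big(g>th)
                                      ~~~^^^^^^
  File "m.py", line 5, in big
    k=1+np.argmax(st[1:,4]);return (l==k)
        ~~~~~~~~~^^^^^^^^^^
    return _wrapfunc(a, 'argmax', axis=axis, out=out, **kwds)
    return bound(*args, **kwds)
ValueError: attempt to get argmax of an empty sequence
```

```bash
python3 - <<'E'
import cv2
S=cv2.imread("pics/side0.png")
print(S[192:214:2,276:318:3].min(2)); print(S[163:194:2,226:250:2].min(2))
E
sed -i 's/for th in (200,215)/for th in ((200,215) if n=="top" else (165,175))/; s/(u.max(2)<140)/(u.max(2)<(140 if n=="top" else 150))/' m.py; python3 m.py
```

```text
[[ 48  68  74  62  17  18  17  17  17  16  15  36  58  70]
 [ 61  59  77  75  17  18  18  18  17  13  17  17  29  48]
 [ 90  81  63  74  25 127 169 162 162  52  17  20  18  22]
 [ 87  82  65  52 183 179 189 163 157 184 140  19  16  19]
 [ 84  84  76 130 184 182 123 143 181 185 175  17  16  18]
 [ 85  77  76  95 184 180 174 189 190 184 125  16  16  17]
 [ 71  67 111 124 101 154 163 165 157 104  94 134  17  17]
 [ 68  69 140  97  99 106 107 107 104  99  87 135  98  18]
 [ 70  76 140 111  99 104 107 107 105  98  86 135 101  19]
 [ 79  73 117 140 116 104 106 106 103  98 131 127  72  18]
 [124 155  72 113 137 138 124 126 138 136 115  76 104 154]]
[[ 68  67  52  64  83  99 113 113 113 112 110 109]
 [ 44  45  47  54  57  68  90 110 111 109 108 108]
 [ 44  45  47  58  58  57  59  74  96 100  84  81]
 [ 44  44  45  58  58  47  58  54  56  60  49  49]
 [ 39  47  54  53  52  51  46  44  30  29  29  29]
 [ 69  77  48  39  26  32  34  35  28  35  41  41]
 [ 44  47  34  28  19  16  14  21  55  49  39  46]
 [ 86  80  51  53  24  17  17  22  67  65  57  44]
 [ 57  43  52  53  29  17  13  19  63  69 
[... 1136 characters left out ...]
.0, 186.1], [166.1, 191.4]]
 dark [165.04068375 187.31426907] [26.33398628  8.98439407] 29.05460548400879 [[151.3, 184.8], [155.7, 177.0], [178.7, 189.8], [174.4, 197.6]]
side collar [232.87 186.48] [2.7 3.1] [0.5254 0.2947 0.046 ]
 black [236.99742031 178.55706024] [13.129776   6.5901866] 87.82526397705078 [[233.5, 172.1], [240.0, 171.9], [240.5, 185.0], [234.0, 185.2]]
 dark [239.03346634 181.33939552] [13.48661995 18.96285439] 8.530766487121582 [[231.0, 189.7], [233.8, 171.0], [247.1, 173.0], [244.3, 191.7]]
collar tri [0.5267 0.2934 0.0464]
arms [0.55218561 0.31561381 0.054     ] [0.52646416 0.25363077 0.054     ] [0.53932488 0.28462229 0.054     ] 0.06710805424090252 -1.9641456732836255
```

Run:
```python
from h import *
T=cv2.imread("pics/top0.png");S=cv2.imread("pics/side0.png")
C={}
for n,im,box,th in(("top",T,(150,182,174,204),150),("side",S,(226,250,180,194),105)):
    u=up(im,*box);m=(u.min(2)>th).astype(np.uint8)
    pts=np.argwhere(m)[:,::-1].astype(np.int32);e=cv2.fitEllipse(cv2.convexHull(pts))
    C[n]=full(e[0],box[0],box[2]);print(n,C[n].round(2),np.array(e[1])/8,onz(n,C[n],.046).round(4))
print("collar",tri(C["top"],C["side"]).round(4))
# head: side-view black column top and top-view black head
# arm strip in the top view: dark grey pixels, tips by intensity along line through collar centre
box=(145,185,172,204);u=up(T,*box);hsv=cv2.cvtColor(u,cv2.COLOR_BGR2HSV)
m=((hsv[...,1]<90)&(u.max(2)<130)).astype(np.uint8)
n,l,st,c=cv2.connectedComponentsWithStats(m);k=1+np.argmax(st[1:,4])
p=np.argwhere(l==k)[:,::-1];W=np.array([onz("top",full(q,box[0],box[2]),.054)[:2] for q in p[::7]])
c0=onz("top",C["top"],.046)[:2];v=W-c0;r=np.hypot(*v.T)
for lo,hi in((.022,.03),(.027,.04)):
  for sgn in(1,-1):
    s=(r>lo)&(r<hi)&(sgn*v[:,0]>0);print(lo,sgn,s.sum(),v[s].mean(0).round(4),np.arctan2(*v[s].mean(0)[::-1])%np.pi)
for n,im,box in(("top",T,(148,184,176,200)),("side",S,(228,250,160,192))):
  for th in(30,38,45):
    u=up(im,*box);m=(u.max(2)<th).astype(np.uint8);k_,l,st,cc=cv2.connectedComponentsWithStats(m);k=1+np.argmax(st[1:,4]);print(n,th,full(st[k,:2],box[0],box[2]),st[k,2:4]/8)
X=np.r_[c0,.095]
print("predicted head-top px",proj("top",X),proj("side",X), "grip px",proj("side",np.r_[c0,.077]))
vis=up(T,145,185,172,204,12);print(vis.shape);cv2.imwrite("pics/k.png",vis)
```

```text
top [164.75 188.16] [17.0215416  18.97931099] [0.5408 0.2866 0.046 ]
side [237.71 186.35] [ 6.17266607 14.31336594] [0.539  0.2861 0.046 ]
collar [0.5402 0.2871 0.0455]
0.022 1 160 [0.0129 0.0213] 1.0266697307117196
0.022 -1 132 [-0.01   -0.0233] 1.1664540210350411
0.027 1 82 [0.013  0.0267] 1.1178701972418492
0.027 -1 126 [-0.0129 -0.0289] 1.151672077801056
top 30 [162.1875 184.5625] [5.25 5.5 ]
top 38 [161.6875 184.0625] [6.125 6.25 ]
top 45 [161.1875 183.8125] [6.875 6.75 ]
side 30 [233.8125 173.1875] [ 6.625 11.5  ]
side 38 [233.6875 172.0625] [ 6.75  12.875]
side 45 [233.5625 171.9375] [ 7.   13.25]
predicted head-top px [159.27369637 184.04268907] [237.15269334 172.24808041] grip px [237.50722469 177.41727363]
(384, 480, 3)
```

View pics/k.png

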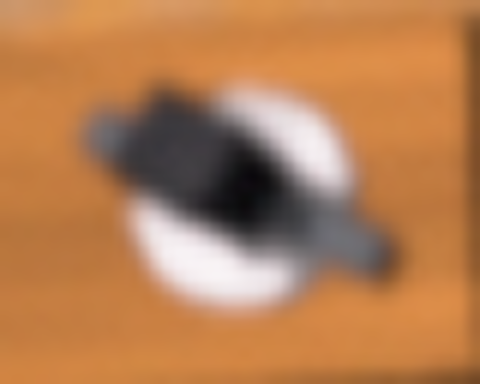

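The bar key's collar is at (0.5405, 0.2868), top z 0.0455 (expected 0.046), and its yaw is about 1.165. The slot is at (0.596, 0.028, 0.0715) with yaw about 0.16. I'll move above the key.

Careful with the scale: turns go in shares of pi rad. That gives: -0.123 rad is -0.0392.

```bash
echo '[[0.085,[-0.036,-0.0076,0],0],[0.085,[-0.036,-0.0076,0],0],[0.085,[-0.036,-0.0076,0],0],[0.085,[-0.036,-0.0076,0],0],[0.085,[-0.036,-0.0076,0],0],[0.085,[-0.036,-0.0076,0],0],[0.085,[-0.036,-0.0076,0],0],[0.085,[-0.036,-0.0076,0],0],[0.085,[-0.036,-0.0076,0],0],[0.085,[-0.036,-0.0076,0],0],[0.085,[-0.036,-0.0076,0],0],[0.085,[-0.036,-0.0076,0],0]]' > path.dat && python3 shift.py path.dat
echo '[[0.085,[0,0,0],-0.0388],[0.085,[0,0,0],-0.0388],[0.085,[0,0,0],-0.0388],[0.085,[0,0,0],-0.0388],[0.085,[0,0,0],-0.0388],[0.085,[0,0,0],-0.0388],[0.085,[0,0,0],-0.0388],[0.085,[0,0,0],-0.0388],[0.085,[0,0,0],-0.0388],[0.085,[0,0,0],-0.0388],[0.085,[0,0,0],-0.0388],[0.085,[0,0,0],-0.0392]]' > path.dat && python3 shift.py path.dat
cat > go.py <<'E'
import sys,numpy as np
from h import *
from scipy.spatial.transform import Rotation as Ro
s=env.read_state();R=Ro.from_quat(s["orientation"]);M=R.as_matrix();t=np.array(list(map(float,sys.argv[1:4])))
yy=np.arctan2(M[1,1],M[0,1]);print("pos",s["tool_pos"].round(4),"z axis",M[:,2].round(3),"tooly yaw",yy.round(4),"d_tool",(M.T@(t-s["tool_pos"])).round(4),"force",s["force"].round(1),"grip",s["gripper_force"],s["gripper_width"].round(4),"t",s["time"])
if len(sys.argv)>4: print("turn",-((float(sys.argv[4])-yy+np.pi/2)%np.pi-np.pi/2))
E
python3 go.py 0.5405 0.2868 0.069 2.736
```

```text
time: 1.1
tool_pos: [0.542, 0.2855, 0.2418]
orientation: [0.149, 0.989, -0.0, -0.0]
force: [0.2, 0.6, -0.2]
gripper_width: 0.0853
gripper_force: 0.0
time: 2.1
tool_pos: [0.5405, 0.2867, 0.2417]
orientation: [-0.553, 0.833, 0.0, -0.001]
force: [-0.2, 0.6, -0.4]
gripper_width: 0.0853
gripper_force: 0.0Traceback (most recent call last):
  File "go.py", line 5, in <module>
    yy=np.arctan2(M[1,1],M[0,1]);print("pos",s["tool_pos"].round(4),"z axis",M[:,2].round(3),"tooly yaw",yy.round(4),"d_tool",(M.T@(t-s["tool_pos"])).round(4),"force",s["force"].round(1),"grip",s["gripper_force"],s["gripper_width"].round(4),"t",s["time"])
                                                                                                                                                                                                                     ^^^^^^^^^^^^^^^^^^^^^^^^
AttributeError: 'float' object has no attribute 'round'
```

```bash
sed -i 's/s\["gripper_width"\].round(4)/s["gripper_width"]/' go.py
echo '[[0.06,[0,0,0.0173],0],[0.06,[0,0,0.0173],0],[0.06,[0,0,0.0173],0],[0.06,[0,0,0.0173],0],[0.06,[0,0,0.0173],0],[0.06,[0,0,0.0173],0],[0.06,[0,0,0.0173],0],[0.06,[0,0,0.0173],0],[0.06,[0,0,0.0173],0],[0.06,[0,0,0.0173],0],[0.06,[0,0,0],0],[0.06,[0,0,0],0]]' > path.dat && python3 shift.py path.dat
python3 go.py 0.5405 0.2868 0.069 2.736
```

```text
time: 3.1
tool_pos: [0.5396, 0.2862, 0.0681]
orientation: [-0.55, 0.835, 0.0, -0.002]
force: [0.5, 0.4, 0.1]
gripper_width: 0.0595
gripper_force: 0.0
pos [0.5396 0.2862 0.0681] z axis [-0.003 -0.002 -1.   ] tooly yaw 2.736 d_tool [-0.0009 -0.0006 -0.0009] force [0.5 0.4 0.1] grip 0.0 0.05947602526100483 t 3.1
turn 2.8662783853050655e-06
```

Run:
```python
from h import *
b=env.snapshot("side");a=env.snapshot("top")
cv2.imwrite("pics/g1.png",np.hstack([cv2.resize(a[140:230,100:200],(400,360),interpolation=2),cv2.resize(b[120:210,190:290],(400,360),interpolation=2)]))
```

```text
(no output)
```

View pics/g1.png

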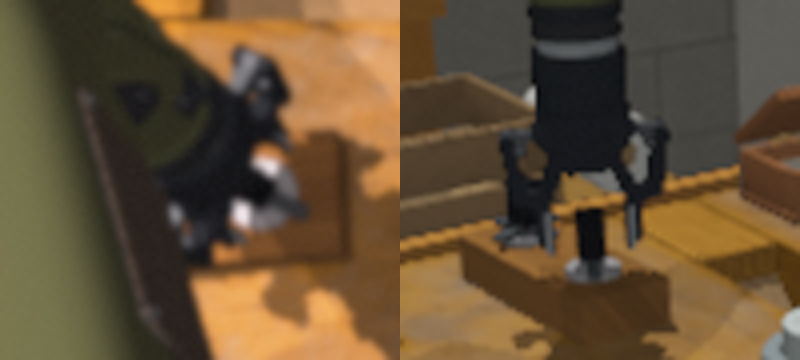

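The head sits centred between the open fingers, in the side crop at (590,225), and nothing is touching. I'll close the gripper, then lift.

```bash
echo '[[0.0,[0,0,0],0],[0.0,[0,0,0],0],[0.0,[0,0,0],0],[0.0,[0,0,0],0],[0.0,[0,0,0],0],[0.0,[0,0,0],0],[0.0,[0,0,0],0],[0.0,[0,0,0],0]]' > path.dat && python3 shift.py path.dat
python3 go.py 0.5405 0.2868 0.069 2.736
echo '[[0.0,[0,0,-0.005],0],[0.0,[0,0,-0.01],0],[0.0,[0,0,-0.015],0],[0.0,[0,0,-0.015],0],[0.0,[0,0,-0.015],0],[0.0,[0,0,-0.015],0],[0.0,[0,0,-0.015],0],[0.0,[0,0,-0.01],0],[0.0,[0,0,0],0],[0.0,[0,0,0],0]]' > path.dat && python3 shift.py path.dat
python3 go.py 0.596 0.028 0.168 1.7308
```

```text
time: 3.87
tool_pos: [0.5416, 0.2873, 0.0705]
orientation: [-0.55, 0.835, -0.0, 0.001]
force: [-1.4, 0.1, 5.4]
gripper_width: 0.0233
gripper_force: 59.4
pos [0.5416 0.2873 0.0705] z axis [ 0.002  0.001 -1.   ] tooly yaw 2.7359 d_tool [0.0009 0.0009 0.0015] force [-1.4  0.1  5.4] grip 59.36639070510864 0.02325797995052534 t 3.8667
turn -5.8610718770335524e-05
time: 4.7
tool_pos: [0.541, 0.287, 0.1697]
orientation: [-0.55, 0.835, -0.0, 0.0]
force: [-0.4, -0.2, -1.7]
gripper_width: 0.023
gripper_force: 58.7
pos [0.541  0.287  0.1697] z axis [ 0.001  0.    -1.   ] tooly yaw 2.736 d_tool [ 0.2163 -0.1527  0.0016] force [-0.4 -0.2 -1.7] grip 58.71626257896423 0.02302895626213244 t 4.7
turn 1.0051806437785866
```

Converted, 0.11 rad is 0.035.

```bash
echo '[[0,[0.01,-0.0075,0],0],[0,[0.02,-0.0141,0],0],[0,[0.0233,-0.0164,0],0],[0,[0.0233,-0.0164,0],0],[0,[0.0233,-0.0164,0],0],[0,[0.0233,-0.0164,0],0],[0,[0.0233,-0.0164,0],0],[0,[0.0233,-0.0164,0],0],[0,[0.0233,-0.0164,0],0],[0,[0.0133,-0.0094,0],0],[0,[0.01,-0.0065,0],0]]' > path.dat && python3 shift.py path.dat
echo '[[0,[0,0,0],0.0191],[0,[0,0,0],0.035],[0,[0,0,0],0.035],[0,[0,0,0],0.035],[0,[0,0,0],0.035],[0,[0,0,0],0.035],[0,[0,0,0],0.035],[0,[0,0,0],0.035],[0,[0,0,0],0.035],[0,[0,0,0],0.0207],[0,[0,0,0],0]]' > path.dat && python3 shift.py path.dat
echo '[[0,[0,0,0.01],0],[0,[0,0,0.01],0],[0,[0,0,0.006],0],[0,[0,0,0],0],[0,[0,0,0],0],[0,[0,0,0],0]]' > path.dat && python3 shift.py path.dat
python3 go.py 0.596 0.028 0.14 1.7308
python3 - <<'E'
from h import *
b=env.snapshot("side");a=env.snapshot("top");cv2.imwrite("pics/t2.png",a);cv2.imwrite("pics/s2.png",b)
cv2.imwrite("pics/g2.png",np.hstack([cv2.resize(a[135:195,230:290],(390,390),interpolation=2),cv2.resize(b[160:220,266:326],(390,390),interpolation=2)]))
E
```

```text
time: 5.62
tool_pos: [0.5946, 0.025, 0.1679]
orientation: [-0.549, 0.836, 0.0, -0.001]
force: [-0.2, -0.3, -3.1]
gripper_width: 0.0236
gripper_force: 58.8
time: 6.53
tool_pos: [0.5945, 0.0278, 0.1683]
orientation: [-0.08, 0.997, 0.0, -0.001]
force: [-0.4, 0.5, -1.9]
gripper_width: 0.0232
gripper_force: 58.7
time: 7.03
tool_pos: [0.5954, 0.0279, 0.1432]
orientation: [-0.08, 0.997, -0.0, -0.0]
force: [-0.1, 0.2, -2.4]
gripper_width: 0.0235
gripper_force: 58.8
pos [0.5954 0.0279 0.1432] z axis [-0. -0. -1.] tooly yaw 1.7312 d_tool [-0.0006  0.      0.0032] force [-0.1  0.2 -2.4] grip 58.756322264671326 0.023479544611751915 t 7.0333
turn 0.0004488307227961119
```

View pics/g2.png

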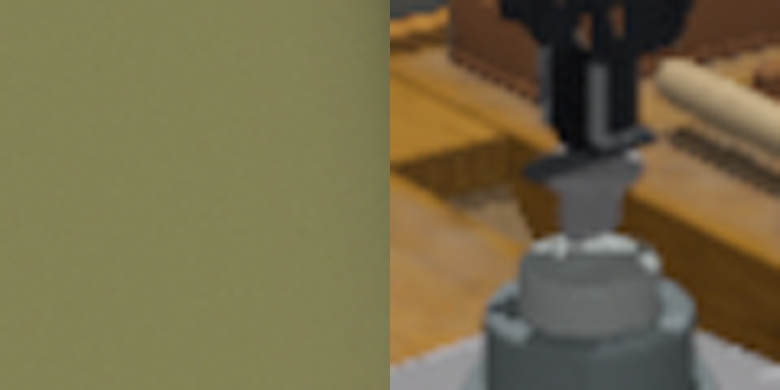

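In the side crop the key hangs over the turret, with the blade at (590,205) and the turret at (590,250). The top view is blocked by the arm. I'll compare the lateral offset numerically in the side view, then descend gently.

```bash
python3 - <<'E'
from h import *
print(proj("side",(.5954,.0279,.093)),proj("side",(.5954,.0279,.072)),proj("side",(.5955,.028,.116)))
S=cv2.imread("pics/s2.png")
for r in range(182,200,2): print(r,S[r,284:310].min(1))
E
echo '[[0,[0,0,0.003],0],[0,[0,0,0.003],0],[0,[0,0,0.003],0],[0,[0,0,0.003],0],[0,[0,0,0.003],0],[0,[0,0,0],0],[0,[0,0,0],0]]' > path.dat && python3 shift.py path.dat
python3 go.py 0.596 0.028 0.14 1.7308
```

```text
[296.16279854 192.87249457] [296.20519224 199.60101423] [296.12409955 185.37149573]
182 [17 13 15 21 28 36 50 77 83 38 15 12 21 42 60 63 54 49 50 47 54 61 70 78
 79 62]
184 [ 17  18  19  24  33  45  44  42  38  38  39  38  36  38  47  54  65  69
  92 118 105  88  77  77  78  80]
186 [19 20 30 38 39 41 38 43 49 55 65 69 73 77 78 77 78 79 80 80 79 72 73 76
 77 76]
188 [29 19 20 21 26 34 60 81 88 89 90 90 88 88 88 88 89 86 73 69 60 63 70 74
 74 74]
190 [47 33 17 17 17 16 15 32 66 83 85 86 86 86 84 84 85 70 15 23 32 40 45 52
 56 63]
192 [75 63 24 17 18 17 16 36 65 83 83 85 84 84 84 84 81 57 16 16 16 16 15 20
 29 37]
194 [73 75 64 25 19 17 17 36 66 84 85 85 85 85 85 85 76 41 16 14 16 17 19 16
 18 20]
196 [ 69  75  76  63  23  54  83 111 131  93  83  87 104 115 137 155 147 127
  95  46  36  18  16  17  17  15]
198 [ 49  47  65  96 124 138 129 136 153 118 109 117 135 136 133 130 137 135
 134 123  87  88  79  18  19  17]
time: 7.72
tool_pos: [0.5951, 0.0279, 0.1279]
orientation: [-0.08, 0.997, 0.0, -0.0]
force: [-0.6, 1.0, -1.8]
gripper_width: 0.0231
gripper_force: 58.8
pos [0.5951 0.0279 0.1279] z axis [-0.001 -0.    -1.   ] tooly yaw 1.731 d_tool [-0.0009 -0.0001 -0.0121] force [-0.6  1.  -1.8] grip 58.75485062599182 0.023119543588720086 t 7.7167
turn 0.00016739241054319898
```

```bash
echo '[[0,[0,0,0.002],0],[0,[0,0,0.002],0],[0,[0,0,0.001],0],[0,[0,0,0],0]]' > path.dat && python3 shift.py path.dat; echo '[[0,[0,0,0.002],0],[0,[0,0,0.001],0],[0,[0,0,0],0]]' > path.dat && python3 shift.py path.dat
python3 go.py 0.596 0.028 0.14 1.7308
```

```text
time: 8.05
tool_pos: [0.5952, 0.028, 0.123]
orientation: [-0.08, 0.997, 0.0, -0.0]
force: [-0.1, 0.4, -1.6]
gripper_width: 0.0228
gripper_force: 58.8
time: 8.3
tool_pos: [0.5953, 0.028, 0.12]
orientation: [-0.08, 0.997, 0.0, -0.0]
force: [-0.2, 0.4, -2.9]
gripper_width: 0.0231
gripper_force: 58.8
pos [0.5953 0.028  0.12  ] z axis [-0.  0. -1.] tooly yaw 1.7311 d_tool [-0.0007 -0.0001 -0.02  ] force [-0.2  0.4 -2.9] grip 58.796342611312866 0.023089921869724032 t 8.3
turn 0.00026777753516693537
```

The blade has entered with no resistance. I'll continue down to the plunger.

```bash
echo '[[0,[0,0,0.002],0],[0,[0,0,0.002],0],[0,[0,0,0.002],0],[0,[0,0,0],0]]' > path.dat && python3 shift.py path.dat; echo '[[0,[0,0,0.002],0],[0,[0,0,0.002],0],[0,[0,0,0],0]]' > path.dat && python3 shift.py path.dat; echo '[[0,[0,0,0.002],0],[0,[0,0,0.002],0],[0,[0,0,0],0],[0,[0,0,0],0]]' > path.dat && python3 shift.py path.dat
```

```text
time: 8.63
tool_pos: [0.5952, 0.028, 0.1138]
orientation: [-0.08, 0.997, 0.0, -0.0]
force: [0.5, 0.8, -3.2]
gripper_width: 0.0233
gripper_force: 58.8
time: 8.88
tool_pos: [0.5955, 0.028, 0.1106]
orientation: [-0.08, 0.997, 0.0, 0.0]
force: [-2.2, 0.6, 3.8]
gripper_width: 0.0234
gripper_force: 59.5
time: 9.22
tool_pos: [0.5956, 0.028, 0.107]
orientation: [-0.08, 0.997, 0.0, 0.0]
force: [-3.1, 0.4, 5.1]
gripper_width: 0.0234
gripper_force: 59.8
```

Spring contact came at TCP z of about 0.112, as expected. I'll push home.

```bash
echo '[[0,[0,0,0.002],0],[0,[0,0,0.002],0],[0,[0,0,0],0],[0,[0,0,0],0]]' > path.dat && python3 shift.py path.dat; echo '[[0,[0,0,0.0015],0],[0,[0,0,0],0],[0,[0,0,0],0]]' > path.dat && python3 shift.py path.dat; echo '[[0,[0,0,0.0015],0],[0,[0,0,0],0],[0,[0,0,0],0]]' > path.dat && python3 shift.py path.dat
```

```text
time: 9.55
tool_pos: [0.5956, 0.028, 0.1035]
orientation: [-0.08, 0.997, 0.0, 0.001]
force: [-2.4, 1.1, 8.4]
gripper_width: 0.0232
gripper_force: 60.1
time: 9.8
tool_pos: [0.5956, 0.028, 0.1024]
orientation: [-0.08, 0.997, 0.0, 0.001]
force: [-3.5, 1.1, 9.7]
gripper_width: 0.0232
gripper_force: 60.4
time: 10.05
tool_pos: [0.5957, 0.028, 0.1023]
orientation: [-0.08, 0.997, 0.0, 0.001]
force: [-5.7, 1.4, 18.2]
gripper_width: 0.0231
gripper_force: 61.4
```

```bash
echo '[[0,[0,0,0.001],0],[0,[0,0,0],0],[0,[0,0,0],0],[0,[0,0,0],0]]' > path.dat && python3 shift.py path.dat
python3 - <<'E'
from h import *
b=env.snapshot("side");cv2.imwrite("pics/g3.png",cv2.resize(b[150:230,246:346],(800,600),interpolation=2))
E
python3 go.py 0.596 0.028 0.102 1.7308
```

```text
time: 10.38
tool_pos: [0.5957, 0.0281, 0.1023]
orientation: [-0.08, 0.997, 0.0, 0.001]
force: [-7.5, 1.1, 22.8]
gripper_width: 0.023
gripper_force: 62.2
pos [0.5956 0.0281 0.1023] z axis [ 0.003  0.    -1.   ] tooly yaw 1.7311 d_tool [-0.0004 -0.0001  0.0003] force [-7.8  1.5 23.3] grip 62.172696590423584 0.02311587481540931 t 10.4333
turn 0.0003401916576732944
```

View pics/g3.png

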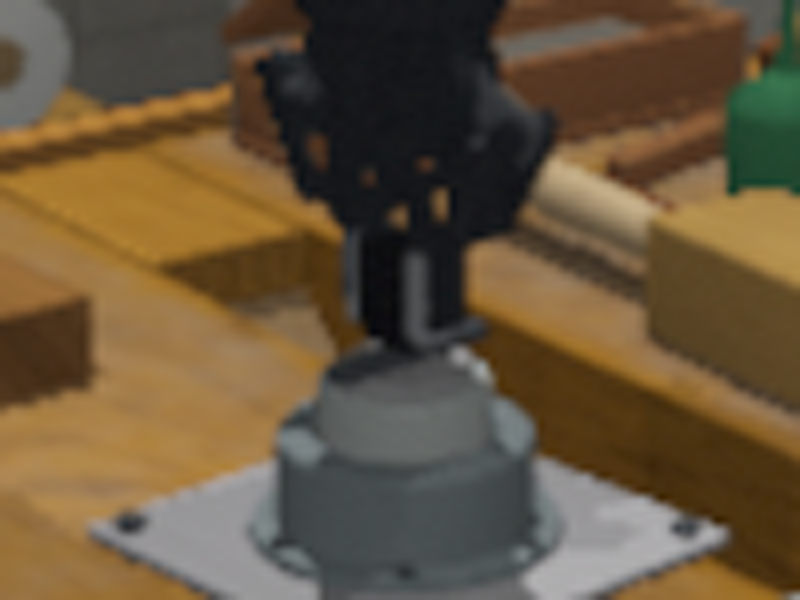

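The collar sits flat on the turret, around (410,370), and the arms lie just above it. Extra push now raises only the force (23 N), not the depth, so I'm handing in.

```bash
python3 -c "
from plant import env
print(env.finish_job())"
```

```text
the job is handed in; nothing more can be done
None
```

The bar key is seated in the bar drive on the plate, collar down on the turret, still gripped and pressed home at about 23 N; the job was handed in at about 10.4 s, and no verdict came back.

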